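Close the filter dispenser and prove that it feeds

ROBOT

A 7-joint arm with a two-finger parallel gripper is mounted at the origin on a cart in front of the work surface, level with it; the furniture and walls round the work are solid. World frame = base frame: x ahead of the robot, y to its left, z up, the work surface at z = 0. Lengths are in m, angles in rad, forces in N, time in s.
With the tool pointing down it reaches from about 0.4 to 0.85 m from the base axis. Payload 6.9 kg.
Tool frame: the origin (TCP) lies midway between the tips of the shut fingers; the grasp point (between the pads) lies 19 mm behind it; z points along the fingers, y is the line along which they close (so a half turn about z gives the same grasp; the last joint's range is limited). The gripper opens to 85 mm and grips with 20 to 120 N. Pads are 22 mm wide; open, the fingers measure 114 mm over their backs; the gripper's body (76 mm by 85 mm) begins 54 mm behind the grasp point. The pads swing forward as they close: fully open they stand 13 mm farther back than shut.
Start: joints at [1.256, 0.507, -0.238, 1.5, 0.126, 1.149, -0.155], TCP at [0.255, -0.571, 0.231] pointing down, gripper open.
Joint ranges: [-3.08, 3.08], [-0.24, 2.05], [-1.43, 1.35], [0, 2.5], [-1.52, 4.66], [0.17, 1.96], [-2.89, 2.89]. Speed limits (rad/s): [2.39, 2.39, 3.14, 3.14, 3.14, 3.14, 3.14].

INTERFACE

Orientations are given as a unit quaternion [x, y, z, w].
In Python, from cell import * gives the robot as it stands. Calls block until the motion is done:
- reach(position, orientation): joint-space move of the TCP to a pose.
- move_straight(position, ori=None, speed=0.15): straight line of the TCP; ori=None keeps the orientation; speed is the mean speed in m/s.
- goto_joints(angles): joint-space move.
- move_gripper(opening): opening from 0.0 (shut) to 1.0 (fully open); the grip force is fixed at half the most; returns when the fingers have stopped.
- sleep(seconds).
- solve_ik(position, orientation): joint angles nearest the present ones, or None.
- capture(name): name is "scene" or "top"; returns a dict with "img" (420x560x3 uint8, red, green, blue), "camera_matrix" (3x3 intrinsics, pixels), "pose" (4x4, takes a point from camera to world coordinates). Camera axes: x right, y down, z forward; pixel columns grow to the right and rows downward; lengths in m; the calibration is good to about 2 mm. A picture is of the moment at which its call begins. There is no depth.
A pose or a line that the arm cannot do raises PlanningError and nothing moves.
- job_done(): hands the job in; it is judged then, once.
Readings, each from a call of its own:
- current_clock(): time.
- current_joint_pos(): joint angles.
- current_joint_velocities(): joint speeds.
- current_effort(): joint torques, N m.
- current_eef_pos(): TCP position.
- current_ee_rot(): TCP orientation.
- current_contact_force(): force on the tool from outside, world axes, zero at the start.
- current_ft_torque(): the same for the moment, N m.
- current_gripper_width(): opening from 0.0 (shut) to 1.0 (fully open).
- current_grasp_force(): force on a finger pad.
Only numpy, scipy, OpenCV 4.12 (cv2) and the standard library are available. Lean on these libraries where they do the work, as an engineer would, in place of code of your own. Each camera call takes 0.05 s, during which the arm holds its last target. There are 200 camera calls.

TASK

The filter dispenser has just been refilled. With the steel seating punch, press its end cap squarely down until it clicks home, and stand the punch back upright on the bench; then push the dispenser's sprung slide until you feel it firmly against its end stop and one filter has dropped into the tray, and let go of it there so that it snaps back by itself. Feed one filter only, do not force the cap or the slide, and leave the other things on the bench where they are.

Things in the scene. Friction and masses are not known exactly. Their poses are not given: they have to be found in the camera images.
- dispenser: grey and aluminium filter dispenser fixed to the bench. Origin: on the bench under the centre of its square magazine (43 x 43 mm, rim 68 mm high, clear front, 3 filters stacked on the deck). +x points from magazine to tray, -x to the slide's tab; z up. Foot plate 64 mm wide, 8 mm high, x = -134 to +82 mm; deck 50 mm wide, 22 mm high, x = -128 to the tray
- tray (a point): centre of the tray's floor, 8 mm above the bench, 49 mm ahead (+x) of the magazine axis; the tray is 42 mm wide (y) inside, reaches to 74 mm ahead of the axis and begins at the deck's lip, 9 to 27 mm ahead of the axis (adjustable); its rim is 22 mm above the bench, its floor 14 mm below the deck
- rim (a point): centre of the magazine's rim, 68 mm above the bench
- cap_top (a point): centre of the top face of the square black plastic end cap (head 43 x 43 x 5 mm) in the magazine's mouth. At the start the cap stands 7 to 9 mm proud (underside of its head above the rim); home, its head lies on the rim and this point is 73 mm above the bench
- end_cap (a joint): travel of the cap downward: 0 = 9 mm proud, 0.009 = home against a hard stop. It resists with 2 N, then up to about 9 N until it clicks over at about 0.006, pulls itself home and stays. Let go before the click, it may come back up. Never load it with more than 80 N
- slide (a joint): travel of the sprung slide along the dispenser's +x: 0 = home. The stroke is adjustable and unknown: it ends at a hard stop anywhere from 0.0275 to 0.0455, to be felt. The spring pushes back with 2 N at home and at most 8 N before the stop; bear on the stop with 12 N or more, but never over 30 N. The filter falls only in the last few mm. Let go, it returns home in about 0.1 s
- slide_tab (a point): centre of the rear face (to be pushed; it looks to the dispenser's -x) of the slide's upright grey tab: 30 mm wide, 8 mm thick, from 22.5 to 56.5 mm above the bench, this point 44 mm above it and, at home, 116 mm behind (-x of) the magazine axis. The 22 mm high deck reaches 12 mm farther back, the foot plate 18 mm; then clear bench
- punch: steel seating punch, 120 g, standing upright on its foot: foot 32 mm across and 10 mm high, shank 22 mm across from 16 to 66 mm, head 27 mm across from 70 to 78 mm (its top). Origin: centre of the flat underside of the foot, z along the shank to the head. Grasp the shank
- disc_1: lowest filter in the magazine: glass filter in a black ring, 32.5 mm across, 8 mm thick; origin: centre of its underside
- disc_2: middle filter, same
- disc_3: upper filter, same
- eyepiece: bystander: black eyepiece standing on the bench, 35 mm across, 42 mm high; origin under its centre
- objective: bystander: microscope objective standing on the bench, 24 mm across, 44 mm high; origin under its centre
- glass_box: bystander: small box of cover glasses, 34 x 52 x 21 mm; origin under its centre

How it is judged:
By the outcome, as a careful person would: the job done as asked, in the order asked, and still so for the second after the job is handed in, with the robot touching nothing.
It also fails if it takes over 54 s, if anything falls off the work surface, if the arm or the gripper's body presses on something with over 40 N, if the wrist force passes 120 N, or if a joint passes its speed limit or range.

## Working session

There is one attempt and no reset: what is moved stays moved. The work goes in short steps, each a Python script; the robot and the scene stay as the last script left them, time stands still between calls to the robot, and variables do not carry over. Pictures are saved under pics/ and viewed, at most 10 in all, crops included, and the job is handed in when it is done.

```bash
mkdir -p pics; ls
python3 - <<'E'
from cell import *
import cv2,numpy as np
for n in("scene","top"):
    c=capture(n); cv2.imwrite(f"pics/{n}0.png",c["img"][:,:,::-1]); np.savez(f"pics/{n}0.npz",**c)
    print(n,c["camera_matrix"].round(1).tolist(),c["pose"].round(3).tolist())
print(current_clock(),current_ee_rot())
E
```

```text
pics
scene [[505.9, 0.0, 287.0], [0.0, 505.9, 213.7], [0.0, 0.0, 1.0]] [[-0.86, -0.229, 0.456, 0.141], [-0.51, 0.37, -0.776, 0.69], [0.009, -0.9, -0.435, 0.476], [0.0, 0.0, 0.0, 1.0]]
top [[406.1, 0.0, 284.4], [0.0, 406.1, 203.4], [0.0, 0.0, 1.0]] [[-0.028, -0.996, 0.079, 0.491], [-0.999, 0.026, -0.033, -0.034], [0.03, -0.08, -0.996, 0.91], [0.0, 0.0, 0.0, 1.0]]
0.1 [ 9.78047975e-01  2.08378241e-01 -1.97465344e-04 -7.92589415e-04]
```

View pics/scene0.png

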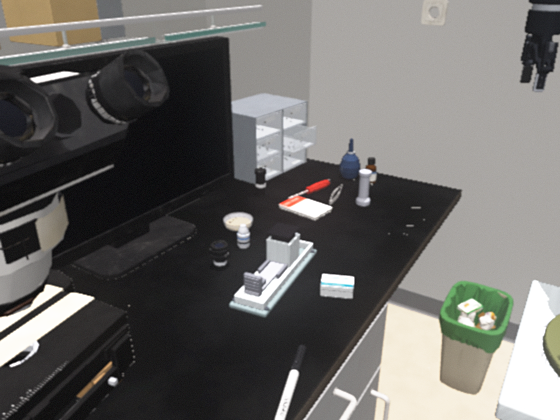

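View pics/top0.png

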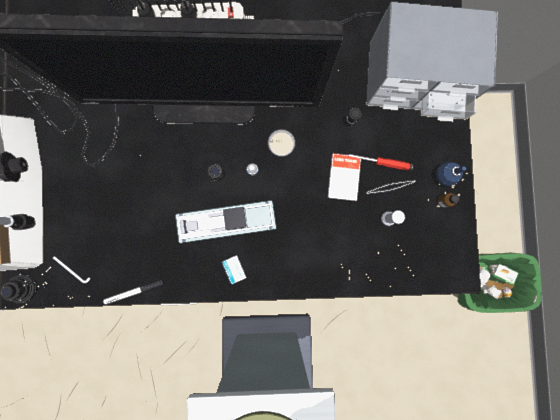

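Top view: the dispenser is at (176–275, 203–242) with its tray to the right and tab to the left. The punch is at about (393,217), the eyepiece at (215,172), the objective at (252,169) and the glass box at (234,269). Next I enlarge these areas.

Run:
```python
import cv2,numpy as np
t=cv2.imread("pics/top0.png"); s=cv2.imread("pics/scene0.png")
a=cv2.resize(t[195:250,170:282],None,fx=7,fy=7,interpolation=cv2.INTER_NEAREST)
b=cv2.resize(t[203:235,375:415],None,fx=6,fy=6,interpolation=cv2.INTER_NEAREST)
d=cv2.resize(s[160:215,345:385],None,fx=3.4,fy=3.4,interpolation=cv2.INTER_NEAREST)
im=np.zeros((600,800,3),np.uint8); im[:a.shape[0],:a.shape[1]]=a; im[400:400+b.shape[0],:b.shape[1]]=b; im[400:400+d.shape[0],300:300+d.shape[1]]=d
cv2.imwrite("pics/crop1.png",im)
cv2.imwrite("pics/crop2.png",cv2.resize(s[225:315,225:325],None,fx=6,fy=6,interpolation=cv2.INTER_NEAREST))
```

```text
(no output)
```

View pics/crop1.png

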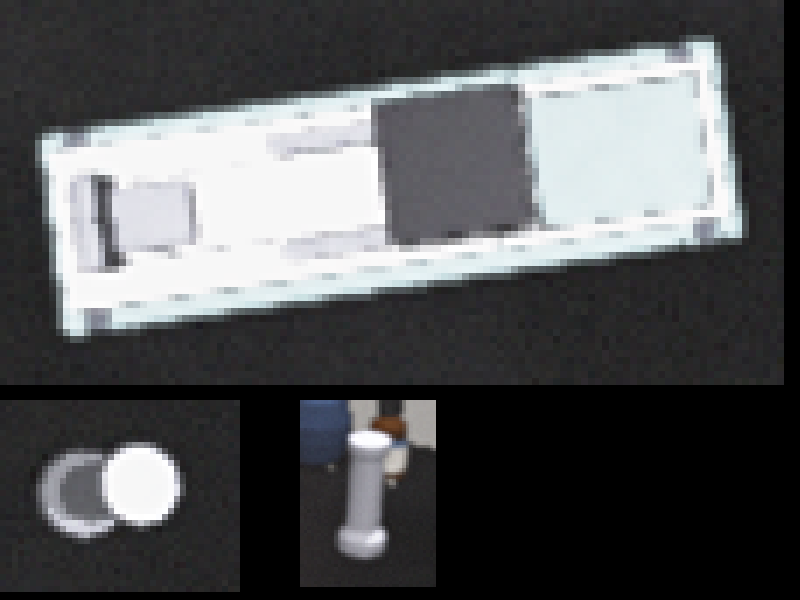

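View pics/crop2.png

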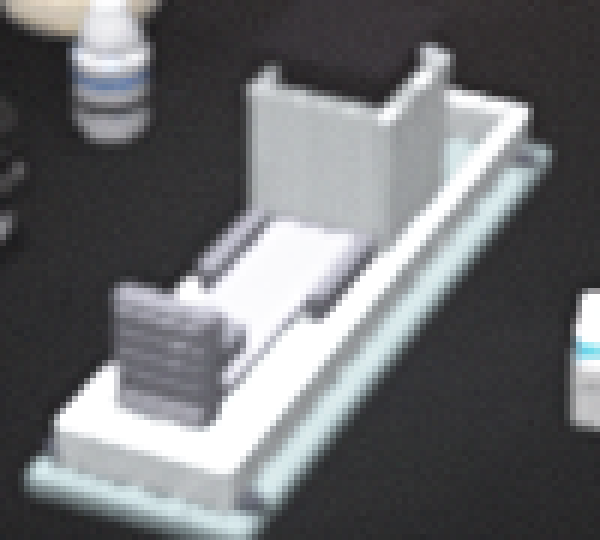

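Crop 1: the foot-plate corners are at crop (40,133), (713,38), (745,238) and (65,338). The cap is the dark square at (372–540, 85–245) and the tab is at (75–120, 175–270). The punch's head is at (142,483) and its foot at (83,493). Crop 2: the scene view shows the tab on the near end and the cap black on the magazine.

```bash
cat > h.py <<'E'
import cv2,numpy as np
def ray(c,uv,z):
    uv=np.atleast_2d(np.float64(uv)); K=c["camera_matrix"];T=c["pose"]
    d=np.c_[(uv-[K[0,2],K[1,2]])/[K[0,0],K[1,1]],np.ones(len(uv))]@T[:3,:3].T
    o=T[:3,3]; return (o+d*((z-o[2])/d[:,2:]))[:,:2]
def proj(c,p):
    T=np.linalg.inv(c["pose"]); q=np.atleast_2d(p)@T[:3,:3].T+T[:3,3]; q=q@c["camera_matrix"].T; return q[:,:2]/q[:,2:]
E
python3 - <<'E'
from h import *
t=dict(np.load("pics/top0.npz")); s=dict(np.load("pics/scene0.npz"))
cr=np.float64([[40,133],[713,38],[745,238],[65,338]])/7+[170,195]-.5+.5/7
P=ray(t,cr,.008); print(P.round(4).tolist())
L=lambda a,b:np.linalg.norm(P[a]-P[b])
print("len",L(0,1),L(3,2),"w",L(0,3),L(1,2))
back=(P[0]+P[3])/2;front=(P[1]+P[2])/2
x=(front-back)/np.linalg.norm(front-back); ctr=P.mean(0)
print("axis ang",np.degrees(np.arctan2(x[1],x[0])),"origin",ctr+x*.026)
# edge refinement with gray mask
g=t["img"].astype(int).sum(2)/3
m=np.zeros(g.shape,np.uint8); m[190:255,165:290]=(g[190:255,165:290]>110)
cn=max(cv2.findContours(m,0,1)[0],key=cv2.contourArea)[:,0]
W=ray(t,cn,.008); r=cv2.minAreaRect(np.float32(W*1000));print("rect mm",r)
# cap
cap=((g>75)&(g<125)).astype(np.uint8);k=np.zeros_like(cap);k[200:240,215:255]=1;cap=cv2.morphologyEx(cap*k,cv2.MORPH_OPEN,np.ones((5,5)))
cn=max(cv2.findContours(cap,0,1)[0],key=cv2.contourArea)[:,0]; 
for z in(.08,.082):
    r=cv2.minAreaRect(np.float32(ray(t,cn,z)*1000));print("cap",z,r)
# cap centroid
M=cv2.moments(cap,True); print("cap centroid",ray(t,[M['m10']/M['m00'],M['m01']/M['m00']],.081))
# punch top
p=np.zeros_like(m);p[200:236,390:412]=(g[200:236,390:412]>225)
M=cv2.moments(p,True);uv=[M['m10']/M['m00'],M['m01']/M['m00']];w=ray(t,uv,.078);print("punch",uv,w,M['m00'])
print("punch foot",ray(t,np.array([83/6+375,93/6+203])-.4,.01))
print("scene reproj punch top/bot",proj(s,[[*w[0],.078],[*w[0],0]]))
o=ctr+x*.026
print("cap in scene",proj(s,[[*o,.081]]),"tab top",proj(s,[[*(o-x*.116),.0565]]))
print("tab rear top-view",ray(t,np.array([75/7+170,228/7+195])-.43,.0565),o-x*.116)
from cell import *
print(current_eef_pos(),current_joint_pos())
E
```

```text
[[0.546, 0.1778], [0.5706, -0.035], [0.5068, -0.0434], [0.4814, 0.1705]]
len 0.21421868728064905 0.2154635868165377 w 0.06499664337019782 0.06439763404636618
axis ang -83.3263282340796 origin [0.52922217 0.04167025]
rect mm ((526.1336669921875, 68.14640808105469), (63.95621871948242, 216.41275024414062), 6.6878790855407715)
cap 0.08 ((529.9506225585938, 41.3909912109375), (40.70150375366211, 41.27675247192383), 6.557583332061768)
cap 0.082 ((529.8560791015625, 41.20906066894531), (40.60347366333008, 41.177310943603516), 6.557600975036621)
cap centroid [[0.52961315 0.04144379]]
punch [397.9913793103448, 216.57758620689654] [[ 0.52323851 -0.29564502]] 116.0
punch foot [[ 0.52307594 -0.29528461]]
scene reproj punch top/bot [[364.69074629 170.99605103]
 [362.09253248 203.23586242]]
cap in scene [[283.20898418 229.62762029]] tab top [[251.52941419 276.06479682]]
tab rear top-view [[0.51444442 0.15631966]] [0.51574131 0.15688425]
[ 0.25447878 -0.57035126  0.23050458] [ 1.25647981  0.50827439 -0.23751411  1.50102889  0.12572113  1.14891285
 -0.1547881 ]
```

```bash
cat >> h.py <<'E'
from cell import *
O=np.array([.5295,.0415]); A=np.radians(-83.32); X=np.array([np.cos(A),np.sin(A)]); PU=np.array([.5232,-.2955])
def q(yaw): return [np.cos(yaw/2),np.sin(yaw/2),0,0]
def F(): return np.array(current_contact_force())
E
python3 - <<'E'
from h import *
for yaw in(A,A+np.pi,A+np.pi/2):
    for n,p in(("punch",[*PU,.026]),("punchup",[*PU,.15]),("capup",[*O,.13]),("cap",[*O,.099]),("tab",[*(O-X*.15),.04]),("tabend",[*(O-X*.08),.04])):
        s=solve_ik(p,q(yaw)); print(round(np.degrees(yaw)),n,None if s is None else np.round(s,2))
print(F(),current_clock())
E
```

```text
-83 punch [ 0.35  0.7   0.2   1.8  -0.22  0.66 -2.35]
-83 punchup [ 0.36  0.55  0.19  1.68 -0.12  0.92 -2.43]
-83 capup [-0.78  0.75  1.15  1.9  -0.8   1.05 -2.31]
-83 cap [-0.77  0.81  1.15  1.93 -0.88  1.02 -2.24]
-83 tab [ 0.28  0.93 -1.23  1.93  1.02  1.09  1.87]
-83 tabend [ 0.42  0.92 -1.23  1.96  1.02  1.07  1.98]
97 punch [ 0.74  0.72 -0.44  1.79  0.44  0.72  0.18]
97 punchup [ 0.82  0.58 -0.56  1.68  0.36  0.98  0.25]
97 capup [ 0.36  0.55 -0.75  1.88  0.48  0.89 -0.5 ]
97 cap [ 0.33  0.59 -0.7   1.92  0.51  0.82 -0.53]
97 tab [-0.02  0.67 -0.6   1.93  0.57  0.71 -0.85]
97 tabend [ 0.1   0.66 -0.59  1.96  0.56  0.69 -0.72]
7 punch [ 0.57  0.69 -0.16  1.8   0.16  0.66 -1.13]
7 punchup [ 0.6   0.54 -0.21  1.68  0.13  0.93 -1.11]
7 capup [ 0.16  0.49 -0.42  1.89  0.27  0.82 -1.86]
7 cap [ 0.12  0.53 -0.37  1.92  0.27  0.74 -1.86]
7 tab [-0.17  0.63 -0.35  1.93  0.35  0.63 -2.2 ]
7 tabend [-0.05  0.62 -0.34  1.97  0.34  0.61 -2.07]
[-0.34527456 -0.09763298  0.05787674] 0.1
```

Run:
```python
from h import *
Q=q(A+np.pi)
reach([*PU,.15],Q); print(current_clock(),current_eef_pos())
move_gripper(.65); print(current_clock())
move_straight([*PU,.028],speed=.12); print(current_clock(),current_eef_pos(),F())
move_gripper(0); print(current_clock(),current_gripper_width(),current_grasp_force(),F())
move_straight([*PU,.10],speed=.15); print(current_clock(),current_gripper_width(),F())
c=capture("scene"); cv2.imwrite("pics/g.png",cv2.resize(c["img"][110:230,290:440,::-1],None,fx=4,fy=4))
```

```text
1.5583 [ 0.52226567 -0.29767453  0.1500829 ]
1.9667
3.1333 [ 0.52370371 -0.29565359  0.02869858] [-0.39124307  0.31763714 -0.31435143]
3.5417 0.2506393094613458 57.99512676043378 [-0.85365756  0.33893561  4.9153812 ]
4.175 0.2522015283196433 [ 0.42169476 -0.89375822 -1.8737902 ]
```

View pics/g.png

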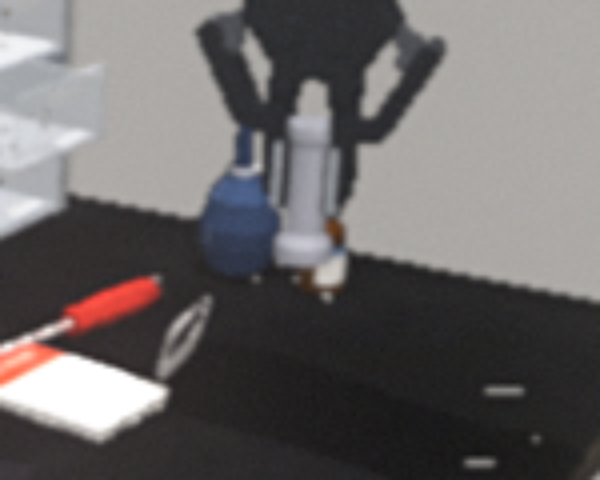

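The picture shows the punch held upright between the pads, around (305,190) in the crop, and lifted clear. Next I carry it to the cap and press.

Run:
```python
from h import *
move_straight([*PU,.155],speed=.2)
reach([*O,.155],q(A+np.pi)); 
move_straight([*O,.114],speed=.1); sleep(.2); b=F(); print(current_clock(),current_eef_pos(),b)
z=.114; log=[]
while z>.097:
    z-=.0007; move_straight([*O,z],speed=.02); f=(F()-b)[2]; log.append((round(z*1e3,1),round(current_eef_pos()[2]*1e3,1),round(f,1)))
    if f>22: break
print(log,current_clock(),current_ft_torque())
move_straight([*O,.16],speed=.12)
print(current_clock(),current_gripper_width(),F()-b)
```

```text
6.6833 [0.52996986 0.04152699 0.11466965] [-0.01050479 -0.91874481 -0.80908016]
[(113.3, np.float64(113.5), np.float64(-0.3)), (112.6, np.float64(112.6), np.float64(-0.1)), (111.9, np.float64(111.8), np.float64(-0.4)), (111.2, np.float64(111.1), np.float64(-0.2)), (110.5, np.float64(110.5), np.float64(-0.2)), (109.8, np.float64(109.8), np.float64(-0.1)), (109.1, np.float64(109.0), np.float64(0.5)), (108.4, np.float64(108.3), np.float64(-0.2)), (107.7, np.float64(107.7), np.float64(1.6)), (107.0, np.float64(107.1), np.float64(2.6)), (106.3, np.float64(106.3), np.float64(3.3)), (105.6, np.float64(105.3), np.float64(-0.8)), (104.9, np.float64(104.7), np.float64(-0.9)), (104.2, np.float64(104.1), np.float64(0.0)), (103.5, np.float64(103.5), np.float64(1.1)), (102.8, np.float64(102.7), np.float64(-0.1)), (102.1, np.float64(102.0), np.float64(0.1)), (101.4, np.float64(101.6), np.float64(2.4)), (100.7, np.float64(101.5), np.float64(10.4)), (100.0, np.float64(101.5), np.float64(17.1)), (99.3, np.float64(101.3), np.float64(23.4))] 11.9333 [-0.28918014  1.44895948 -0.01010064]
12.5917 0.2538430108224776 [-0.44037488  0.55782842 -0.05230581]
```

The cap clicked at about 105.5 mm and bottomed at 101.6 mm, against 101.7 mm expected for home. Now the punch goes back.

Run:
```python
from h import *
Q=q(A+np.pi)
reach([*PU,.155],Q); move_straight([*PU,.033],speed=.15); sleep(.2); b=F(); z=.033
while z>.024:
    z-=.0007; move_straight([*PU,z],speed=.02); f=(F()-b)[2]
    if f>3: break
print(z,current_eef_pos(),f,current_clock())
move_gripper(.65); move_straight([*PU,.17],speed=.2)
T=O-X*.17
reach([*T,.12],Q); move_gripper(0)
for n in("scene","top"):
    c=capture(n); cv2.imwrite(f"pics/{n}1.png",c["img"][:,:,::-1])
    if n=="top":t=c["img"]
    else: s=c["img"]
R=lambda i,f:cv2.resize(i[:,:,::-1],None,fx=f,fy=f,interpolation=cv2.INTER_CUBIC)
im=np.zeros((600,800,3),np.uint8); a=R(s[215:315,215:325],5);im[:500,:550]=a
a=R(t[203:235,375:415],5);im[:160,560:760]=a; a=R(s[160:215,345:385],5);im[170:445,560:760]=a
cv2.imwrite("pics/after.png",im); print(current_clock(),current_eef_pos(),F())
```

```text
0.028100000000000007 [ 0.5232744  -0.29552256  0.02862772] 6.212009039103361 16.7833
20.575 [0.50970982 0.21036826 0.12002284] [-0.45307444 -0.40300168  0.16477595]
```

View pics/after.png

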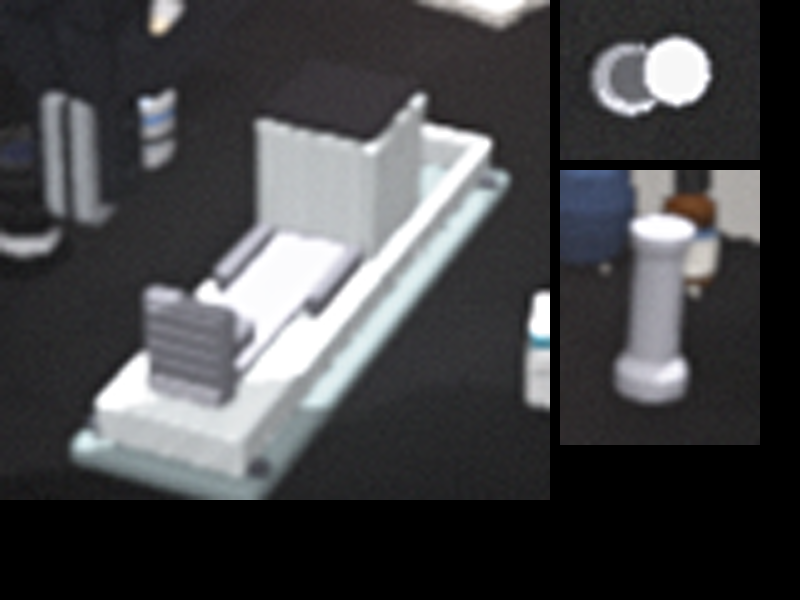

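The picture shows the cap flat on the rim and the punch standing upright at its old place. Now the slide.

Run:
```python
from h import *
P=lambda d,z=.040:[*(O+X*d),z]
f=lambda:-(F()-b)[:2]@X
pos=lambda:(np.array(current_eef_pos())[:2]-O)@X
move_straight(P(-.17),speed=.15); move_straight(P(-.138),speed=.1); sleep(.2); b=F(); d=-.138; log=[]
print(current_clock(),current_eef_pos(),b)
while d<-.105:
    d+=.001; move_straight(P(d),speed=.03); v=f()
    log.append((round(d*1e3,1),round(v,1)))
    if v>1.5: break
else: raise SystemExit(log)
print("contact",log[-3:],pos(),current_clock())
d0=d
if v<8:
    d+=.021; move_straight(P(d),speed=.04); v=f(); log=[(d,pos(),v)]
    while v<15 and d<d0+.052:
        d+=.0007; move_straight(P(d),speed=.03); v=f(); log.append((round(d*1e3,1),round(pos()*1e3,1),round(v,1)))
print(log[:2],log[-8:],current_clock(),F()-b)
sleep(.4); print(f(),pos()-d0)
for n in("scene","top"):
    c=capture(n); cv2.imwrite(f"pics/{n}2.png",c["img"][:,:,::-1])
    if n=="top":t=c["img"]
    else: s=c["img"]
R=lambda i,k:cv2.resize(i[:,:,::-1],None,fx=k,fy=k,interpolation=cv2.INTER_CUBIC)
im=np.zeros((600,800,3),np.uint8); im[:400,:440]=R(s[215:315,215:325],4)
im[410:575,:336]=R(t[195:250,170:282],3); im[:200,450:690]=R(t[205:245,240:288],5)
cv2.imwrite("pics/push.png",im); print(current_clock()); np.save("pics/d.npy",[d,d0,*b])
```

```text
21.925 [0.51340094 0.17944881 0.04021189] [-0.63319664 -0.45284654 -0.39253269]
contact [(-128.0, np.float64(0.2)), (-127.0, np.float64(1.2)), (-126.0, np.float64(3.2))] -0.1263013915712083 24.925
[(-0.105, np.float64(-0.1048932100381521), np.float64(4.207771336670504)), (-104.3, np.float64(-104.5), np.float64(4.8))] [(-98.7, np.float64(-99.3), np.float64(5.5)), (-98.0, np.float64(-99.1), np.float64(7.0)), (-97.3, np.float64(-99.0), np.float64(9.0)), (-96.6, np.float64(-98.9), np.float64(9.4)), (-95.9, np.float64(-98.8), np.float64(11.6)), (-95.2, np.float64(-98.7), np.float64(12.2)), (-94.5, np.float64(-98.6), np.float64(14.3)), (-93.8, np.float64(-98.5), np.float64(15.9))] 29.6 [-2.69290601 15.66067832 -1.31602204]
15.237058916054696 0.027465052485138614
30.1
```

View pics/push.png

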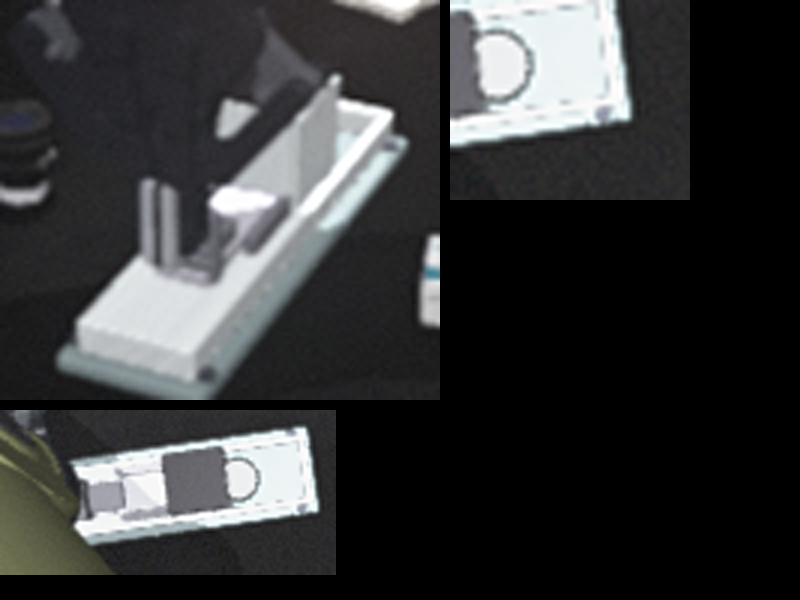

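The picture shows the tab against the fingers and a filter's ring out in the tray at about (497,68) in the crop. The stop is firm at about 28 mm with 15 N. I add a little margin of force, ease to just above the spring force, then lift off.

Run:
```python
from h import *
d,d0,*b=np.load("pics/d.npy"); b=np.array(b)
P=lambda d,z=.040:[*(O+X*d),z]
f=lambda:-(F()-b)[:2]@X
pos=lambda:(np.array(current_eef_pos())[:2]-O)@X
for _ in range(2):
    d+=.0007; move_straight(P(d),speed=.03)
sleep(.3); print(f(),pos())
d-=.003; move_straight(P(d),speed=.03); print(f(),pos())
move_straight(P(d,.13),speed=.35); print(current_clock(),F()-b)
reach(P(-.25,.25),q(A+np.pi)); sleep(.2)
for n in("scene","top"):
    c=capture(n); cv2.imwrite(f"pics/{n}3.png",c["img"][:,:,::-1])
    if n=="top":t=c["img"];ct=c
    else: s=c["img"]
R=lambda i,k:cv2.resize(i[:,:,::-1],None,fx=k,fy=k,interpolation=cv2.INTER_CUBIC)
im=np.zeros((600,800,3),np.uint8); im[:400,:440]=R(s[215:315,215:325],4)
im[410:575,:336]=R(t[195:250,170:282],3); im[:200,450:690]=R(t[205:245,240:288],5)
im[210:594,450:800]=R(t[140:305,200:350],2.33)[:384,:350]
cv2.imwrite("pics/end.png",im); print(current_clock())
for z in(.016,.03): print(z,[((w-O)@X).round(4) for w in ray(ct,[[249,218.2],[256.2,217.5]],z)])
```

```text
18.610284016205686 -0.0983799921466965
12.819775995935299 -0.09875828027166092
31.5583 [ 0.21913049 -0.04173924  0.00956694]
32.6583
0.016 [np.float64(0.0262), np.float64(0.042)]
0.03 [np.float64(0.0269), np.float64(0.0425)]
```

View pics/end.png

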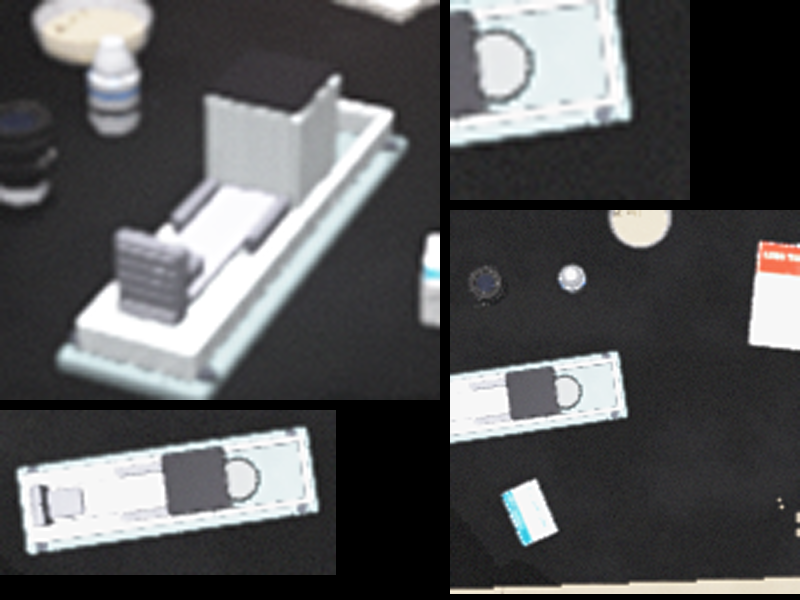

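The slide is home, the cap is down and the bystanders are unmoved. One filter lies in the tray, centred about 26 mm ahead of the axis. I check that it lies flat and isn't hung up on the lip.

Run:
```python
from h import *
T=[dict(np.load("pics/top0.npz"))]+[dict(np.load("pics/top0.npz"),img=cv2.imread(f"pics/top{i}.png")[:,:,::-1]) for i in(2,3)]
im=np.hstack([cv2.resize(c["img"][200:242,238:264,::-1],None,fx=10,fy=10,interpolation=cv2.INTER_CUBIC) for c in T]); cv2.imwrite("pics/tray.png",im)
for c in T[1:]:
    df=T[0]["img"][205:236,247:262].astype(float).sum(2)-c["img"][205:236,247:262].astype(float).sum(2)
    # ring = dark vs start; centroid per direction: radial dark peak from nominal centre
    up=cv2.resize(df,None,fx=8,fy=8,interpolation=cv2.INTER_CUBIC)
    c0=np.array([249.,218.2]); pts=[]
    for a in np.radians(np.arange(-75,80,5)):
        r=np.arange(5,10,.05); u=c0[0]+r*np.cos(a)-247; v=c0[1]+r*np.sin(a)-205
        val=cv2.remap(df.astype(np.float32),np.float32(u)[None],np.float32(v)[None],1)[0]
        if u.min()>=0: k=val.clip(0); k=k*(k>k.max()*.5); pts.append([c0[0]+(r*k).sum()/k.sum()*np.cos(a),c0[1]+(r*k).sum()/k.sum()*np.sin(a)])
    for z in(.016,.03):
        w=ray(c,pts,z); xy=np.c_[(w-O)@X,(w-O)@np.array([-X[1],X[0]])]
        s=np.linalg.lstsq(np.c_[2*xy,np.ones(len(xy))],(xy**2).sum(1),rcond=None)[0]; R=np.sqrt(s[2]+s[0]**2+s[1]**2)
        print(z,"centre",s[:2].round(4),"ring R",R.round(4),"resid",np.std(np.linalg.norm(xy-s[:2],axis=1)-R).round(5),"x front",xy[:,0].max().round(4),"y",xy[:,1].min().round(4),xy[:,1].max().round(4))
```

```text
0.016 centre [ 0.0256 -0.0004] ring R 0.0152 resid 0.00017 x front 0.0408 y -0.0155 0.0133
0.03 centre [ 0.0263 -0.0011] ring R 0.015 resid 0.00016 x front 0.0413 y -0.016 0.0124
0.016 centre [ 0.0256 -0.0004] ring R 0.0152 resid 0.00016 x front 0.0408 y -0.0155 0.0133
0.03 centre [ 0.0263 -0.0011] ring R 0.015 resid 0.00016 x front 0.0413 y -0.016 0.0124
```

View pics/tray.png

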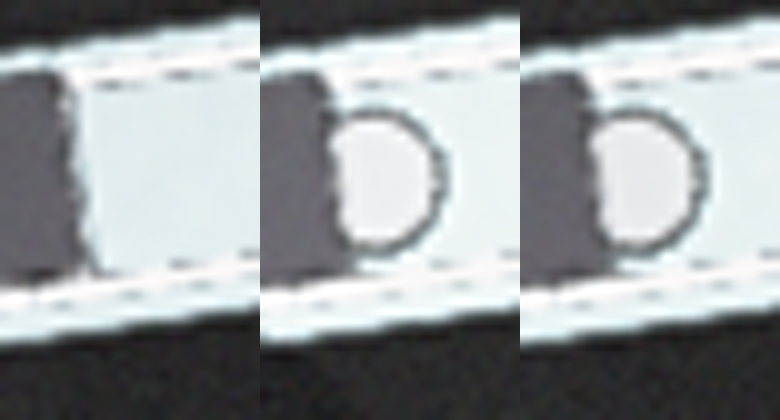

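The ring fits a circle, with a 0.17 mm residual and the right size for the tray floor. It lies flat in the tray and did not move when the slide returned.

```bash
python3 -c "
from cell import *
print(job_done(),current_clock())"
```

```text
the job is handed in; nothing more can be done
the job is handed in; nothing more can be done
```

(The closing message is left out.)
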